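# Fill the sweets presentation tray

### The job

Fill the wooden presentation tray with one thing in each recess, upright and resting on its floor: of the two round tins in front of the small drawer chest, the narrow tall one in the smaller round recess, the wide low one in the larger round recess, the smaller gift carton in the rectangular recess and the nougat bar that lies on the counter in the long slot. Leave the larger gift carton and the glass honey jar where they stand.

Things in the scene. Friction and masses are not known exactly. Their poses are not given: they have to be found in the camera images.
- tall_tin: closed round tin, the narrower and taller of the two on the front right of the counter (two more at the back left are part of the room): 57 mm diameter, 60 mm high, standing; most room for fingers along the world y axis. Origin: middle of its underside; z up.
- flat_tin: closed round tin, the wider and lower of the two: 67 mm diameter, 45 mm high, standing; most room for fingers along the world y axis. Origin: middle of its underside; z up.
- small_carton: the smaller gift carton: body 50 (x) x 75 (y) x 50 mm high, with a soft-looking bow on top up to 75 mm that does not resist the fingers. Origin: underside, 1.5 mm from its middle toward -y; long side along its y, starting within 25 degrees of the world x axis; z up. Grasp across the 50 mm.
- bar: wrapped nougat bar lying alone on the counter (not those in the fixed display trays): 26 (x) x 100 (y, the firm part 88) x 19 mm high. Origin: middle of its underside; long side along its y, starting within 25 degrees of the world x axis; z up. Grasp across the 26 mm.
- large_carton: look-alike to leave alone: the larger gift carton, 56 (x) x 90 (y) x 60 mm high plus a bow up to 85 mm. Origin: middle of its underside; z up.
- jar: look-alike to leave alone: glass honey jar with a black lid, 58 mm diameter, 90 mm high. Origin: middle of its underside; z up.
- recess_small_round: fixed wooden insert 92 (x) x 120 (y) x 28 mm, one of four filling a dark wooden tray 2 by 2, in any order, all turned alike. Origin: middle of its underside, 4 mm over the counter; z up. Its top is 28 mm over the origin (tray rim 1 mm higher); in it a central, 7 mm deep round recess of 69 mm diameter, floor 21 mm over the origin. Place for the tall tin.
- recess_large_round: fixed wooden insert 92 (x) x 120 (y) x 28 mm, one of four filling a dark wooden tray 2 by 2, in any order, all turned alike. Origin: middle of its underside, 4 mm over the counter; z up. Its top is 28 mm over the origin (tray rim 1 mm higher); in it a central, 7 mm deep round recess of 79 mm diameter, floor 21 mm over the origin. Place for the low wide tin.
- recess_rectangle: fixed wooden insert 92 (x) x 120 (y) x 28 mm, one of four filling a dark wooden tray 2 by 2, in any order, all turned alike. Origin: middle of its underside, 4 mm over the counter; z up. Its top is 28 mm over the origin (tray rim 1 mm higher); in it a central, 7 mm deep rectangular recess 64 (x) x 89 (y) mm, floor 21 mm over the origin. Place for the smaller carton, long side along y.
- recess_slot: fixed wooden insert 92 (x) x 120 (y) x 28 mm, one of four filling a dark wooden tray 2 by 2, in any order, all turned alike. Origin: middle of its underside, 4 mm over the counter; z up. Its top is 28 mm over the origin (tray rim 1 mm higher); in it a central, 7 mm deep slot 42 (x) x 110 (y) mm, floor 21 mm over the origin. Place for the nougat bar, long side along y.
Not all that is in view belongs to the job. Leave any red look-alike of the tall_tin alone.

How it is judged:
At the end, for the whole second after the job is handed in: Each thing rests flat on the floor of its own recess (height within 4 mm, tilt under 0.12 rad), off its middle by at most 9 mm (tins), 11 mm (carton), 12 mm across and 15 mm along (bar), aligned within 0.25 rad. Jar and larger carton upright, within 20 mm of their start (x of tall_tin in the frame of recess_small_round between -0.009 and 0.009 m and y of tall_tin in the frame of recess_small_round between -0.009 and 0.009 m and z of tall_tin in the frame of recess_small_round between 0.017 and 0.025 m and angle between each of tall_tin, flat_tin, small_carton, bar's own z axis and vertical below 0.12 rad and linear speed of each of tall_tin, flat_tin, small_carton, bar below 0.02 m/s and x of flat_tin in the frame of recess_large_round between -0.009 and 0.009 m and y of flat_tin in the frame of recess_large_round between -0.009 and 0.009 m and z of flat_tin in the frame of recess_large_round between 0.017 and 0.025 m and x of small_carton in the frame of recess_rectangle between -0.011 and 0.011 m and y of small_carton in the frame of recess_rectangle between -0.011 and 0.011 m and z of small_carton in the frame of recess_rectangle between 0.017 and 0.025 m and angle between the y axis of small_carton and the y axis of recess_rectangle, either way round below 0.25 rad and x of bar in the frame of recess_slot between -0.012 and 0.012 m and y of bar in the frame of recess_slot between -0.015 and 0.015 m and z of bar in the frame of recess_slot between 0.017 and 0.025 m and angle between the y axis of bar and the y axis of recess_slot, either way round below 0.25 rad and distance of each of jar, large_carton from where it was at the start of the episode below 0.02 m and angle between each of jar, large_carton's own z axis and vertical below 0.15 rad); the robot touches nothing.
It fails at once if the honey jar or the larger carton is moved more than 30 mm or tipped (distance of any of jar, large_carton from where it was at the start of the episode above 0.03 m or angle between any of jar, large_carton's own z axis and vertical above 0.3 rad).
It also fails if it takes over 115 s, if anything falls off the work surface, if the arm or the gripper's body presses on something with over 40 N, if the wrist force passes 120 N, or if a joint passes its speed limit or range.

### The arm

A 6-joint arm with a two-finger parallel gripper is mounted at the origin on a cart in front of the work surface, level with it; the furniture and walls round the work are solid. World frame = base frame: x ahead of the robot, y to its left, z up, the work surface at z = 0. Lengths are in m, angles in rad, forces in N, time in s.
With the tool pointing down it reaches from about 0.325 to 0.775 m from the base axis. Payload 5.5 kg.
Tool frame: the origin (TCP) lies on the mounting face of the last link; the fingertips stand 173 mm ahead of it and the grasp point (between the pads) lies 155 mm ahead of it (arm.tips_ahead is the distance from the TCP to the fingertips, in m); z points along the fingers, y is the line along which they close (so a half turn about z gives the same grasp; the last joint's range is limited). The gripper opens to 85 mm and grips with 20 to 120 N. Pads are 22 mm wide; open, the fingers measure 114 mm over their backs; the gripper's body (76 mm by 85 mm) begins 54 mm behind the grasp point. The pads swing forward as they close: fully open they stand 13 mm farther back than shut.
Start: joints at [1.237, 0.091, 1.231, -0, 1.82, -0.057], TCP at [0.164, 0.577, 0.405] pointing down, gripper open.
Joint ranges: [-2.87, 2.87], [-0.86, 2.18], [0.17, 2.46], [-1.51, 4.65], [0.06, 2.69], [-2.65, 2.65]. Speed limits (rad/s): [2.57, 2.57, 3.01, 3.14, 3.14, 3.14].

### API

Orientations are given as a unit quaternion [w, x, y, z].
In Python, from rig import arm gives the robot as it stands. Calls block until the motion is done:
- arm.move_ptp(position, orientation): joint-space move of the TCP to a pose.
- arm.move_l(position, frame=None, speed=0.15, guard=None): straight line of the TCP; frame=None keeps the orientation; speed is the mean speed in m/s. With guard (N) it stops when the force on the tool has changed by that much, and returns True; else False.
- arm.movej(angles): joint-space move.
- arm.set_gripper(opening, grip_force=None): finger opening in m; grip_force is the grip in N (None keeps the last); returns when the fingers have stopped.
- arm.dwell(seconds).
- arm.solve_ik(position, orientation): joint angles nearest the present ones, or None.
- arm.get_state(): the state.
- arm.read_camera(name): name is "side" or "top"; returns the picture (384x512x3 uint8, red, green, blue); there is no depth.
- arm.calibration(name): a dict with "K" (3x3 intrinsics, pixels), "position" and "rotation" of the camera in the world. Camera axes: x right, y down, z forward; pixel columns grow to the right and rows downward; lengths in m; the calibration is good to about 2 mm. A picture is of the moment at which its call begins. calibration takes no time and is no camera call.
A pose or a line that the arm cannot do raises arm.MotionError and nothing moves.
- arm.job_done(): hands the job in; it is judged then, once.
The state is a dict: "clock": time; "joints": joint angles; "dq": joint speeds; "effort": joint torques, N m; "eef_pos": TCP position; "tool_rot": TCP orientation; "force": force on the tool from outside, world axes, zero at the start; "ft_torque": the same for the moment, N m; "grip_width": finger opening in m; "grasp_force": force on a finger pad.
Only numpy, scipy, OpenCV 4.12 (cv2) and the standard library are available. Lean on these libraries where they do the work, as an engineer would, in place of code of your own. Each camera call takes 0.05 s, during which the arm holds its last target. There are 200 camera calls.

## Working session

There is one attempt and no reset: what is moved stays moved. The work goes in short steps, each a Python script; the robot and the scene stay as the last script left them, time stands still between calls to the robot, and variables do not carry over. Pictures are saved under pics/ and viewed, at most 14 in all, crops included, and the job is handed in when it is done.

```bash
mkdir -p pics; ls; python3 - <<'E'
from rig import arm
import cv2,numpy as np
np.set_printoptions(precision=4,suppress=True)
for n in("side","top"):
    im=arm.read_camera(n); cv2.imwrite(f"pics/{n}0.png",im[:,:,::-1])
    cv2.imwrite(f"pics/{n}0v.png",cv2.resize(im[:,:,::-1],(800,600),interpolation=cv2.INTER_CUBIC))
    c=arm.calibration(n);print(n,c)
print(arm.get_state())
E
```

```text
pics
side {'K': array([[398.3223,   0.    , 256.2863],
       [  0.    , 398.3223, 190.0748],
       [  0.    ,   0.    ,   1.    ]]), 'position': array([-0.0573, -0.936 ,  0.4989]), 'rotation': array([-0.5255,  0.7949, -0.2515,  0.1695])}
top {'K': array([[367.7192,   0.    , 258.0445],
       [  0.    , 367.7192, 195.6966],
       [  0.    ,   0.    ,   1.    ]]), 'position': array([ 0.373 , -0.0552,  1.1786]), 'rotation': array([-0.0539,  0.7055, -0.7051,  0.0479])}
{'clock': 0.1, 'joints': array([ 1.2373,  0.0918,  1.2317,  0.    ,  1.8198, -0.0567]), 'dq': array([ 0.0004, -0.0021, -0.002 ,  0.0003,  0.0004,  0.0014]), 'effort': array([  0.0024, -46.0217, -41.9217,  -0.0001,   0.0107,   0.    ]), 'eef_pos': array([0.164 , 0.5772, 0.4037]), 'tool_rot': array([-0.0002,  0.1379,  0.9904, -0.0009]), 'force': array([0.075, 0.31 , 0.377]), 'ft_torque': array([-0.0021,  0.0968,  0.0561]), 'grasp_force': 0.0, 'grip_width': 0.08541688773972615}
```

View pics/top0v.png

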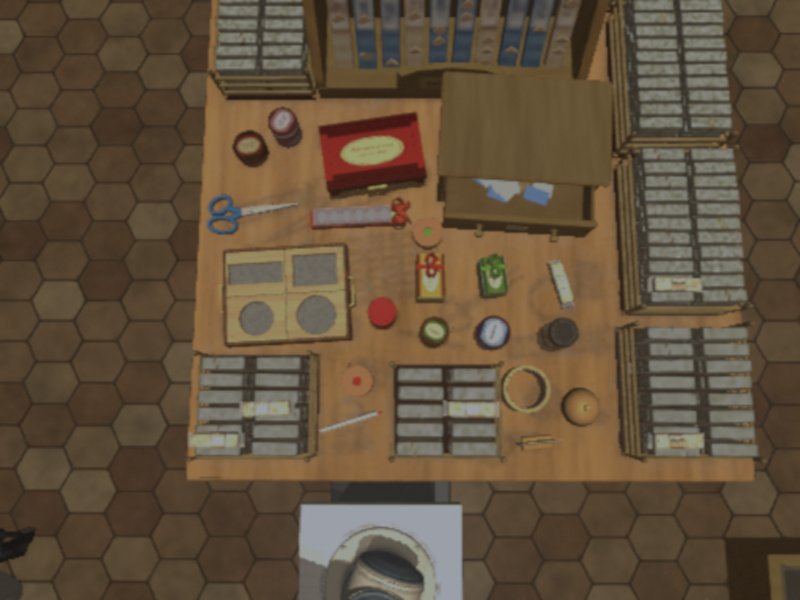

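View pics/side0v.png

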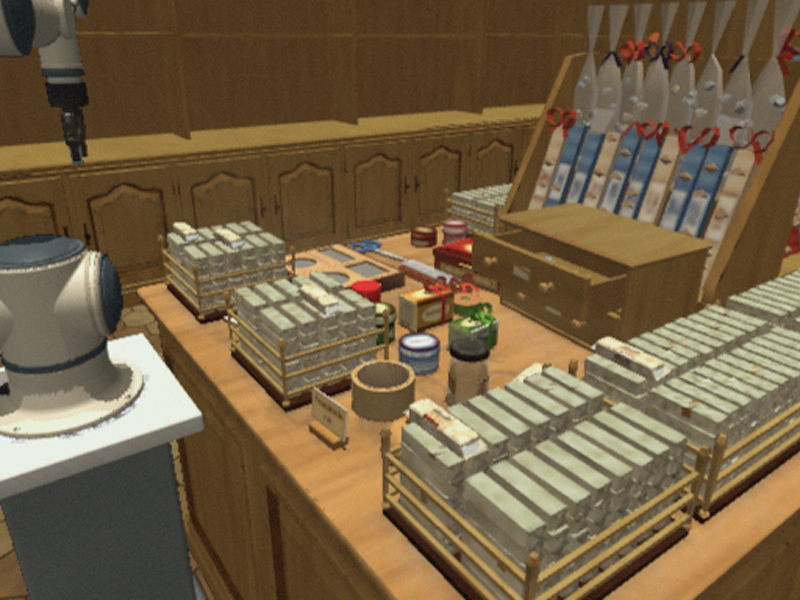

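The top view (800x600 px) shows:
- **Tray:** at (286,295), with the slot at (256,272), rectangle at (316,268), small round at (256,318) and large round at (316,314).
- **Look-alikes for the tall tin:** the green tin (434,332) is the candidate. Against it are the red tin (382,312), the blue low tin (493,332), the jar (561,333), the back-left tins (250,148) and (284,124), and the coasters (428,232) and (357,380).
- **Cartons:** yellow at (430,277) and green at (493,277). I'll tell them apart by size.
- **Bar:** the lone one is at (562,284). The others sit in the display trays.

Next I'll take close crops and rough coordinates.

```bash
cat > h.py <<'E'
import numpy as np,cv2
from rig import arm
from scipy.spatial.transform import Rotation as R
np.set_printoptions(precision=4,suppress=True)
def cam(n):
    c=arm.calibration(n); r=np.array(c["rotation"])
    M=R.from_quat(r[[1,2,3,0]]).as_matrix() if r.size==4 else r
    return c["K"],np.array(c["position"]),M
def rays(n,uv):
    K,p,M=cam(n); uv=np.atleast_2d(np.asarray(uv,float))
    d=np.c_[uv,np.ones(len(uv))]@np.linalg.inv(K).T@M.T
    return p,d
def plane(n,uv,z):
    p,d=rays(n,uv); return p+d*((z-p[2])/d[:,2])[:,None]
def proj(n,P):
    K,p,M=cam(n); q=(np.atleast_2d(P)-p)@M@K.T; return q[:,:2]/q[:,2:]
def tri(a,b):
    "midpoint and miss distance of the rays through pixel a in top and b in side"
    p,d=rays("top",a);q,e=rays("side",b)
    d=d[0]/np.linalg.norm(d[0]);e=e[0]/np.linalg.norm(e[0])
    s=np.linalg.lstsq(np.c_[d,-e],q-p,rcond=None)[0]
    A=p+d*s[0];B=q+e*s[1];return (A+B)/2,np.linalg.norm(A-B)
E
python3 - <<'E'
from h import *
t=cv2.imread("pics/top0.png");s=cv2.imread("pics/side0.png")
for n,im,(u,v,w,h) in(("ct1",t,(255,140,130,95)),("ct2",t,(135,145,100,85)),("cs1",s,(170,150,170,120))):
    k=6 if n!="cs1" else 4.7
    cv2.imwrite(f"pics/{n}.png",cv2.resize(im[v:v+h,u:u+w],None,fx=k,fy=k,interpolation=cv2.INTER_CUBIC))
for nm,uv,z in(("tray",(286,295),.03),("slot",(256,272),.03),("tall",(434,332),.06),("flat",(493,332),.045),("green",(493,277),.05),("yellow",(430,277),.06),("bar",(562,284),.019),("jar",(561,333),.09),("lr",(316,314),.03)):
    P=plane("top",np.array(uv)/1.5625,z)[0];print(nm,P,np.hypot(*P[:2]),proj("side",P)[0])
print(arm.tips_ahead)
E
```

```text
tray [0.5617 0.1924 0.03  ] 0.5937573821982158 [212.5196 170.1849]
slot [0.6093 0.2552 0.03  ] 0.6606056313867557 [215.4407 162.6486]
tall [ 0.4835 -0.1059  0.06  ] 0.49496985866541654 [241.3193 196.5605]
flat [ 0.485  -0.2233  0.045 ] 0.5339389817795305 [267.5415 217.439 ]
green [ 0.5948 -0.2249  0.05  ] 0.6358531613025005 [301.0658 205.2952]
yellow [ 0.5929 -0.0987  0.06  ] 0.6010257619727334 [271.7109 186.9753]
bar [ 0.5862 -0.3702  0.019 ] 0.6933149528143232 [337.8702 239.069 ]
jar [ 0.4787 -0.3454  0.09  ] 0.5903019466502324 [298.3988 220.5421]
lr [0.5229 0.1305 0.03  ] 0.538905739057196 [211.4867 177.9265]
0.1734
```

View pics/ct1.png

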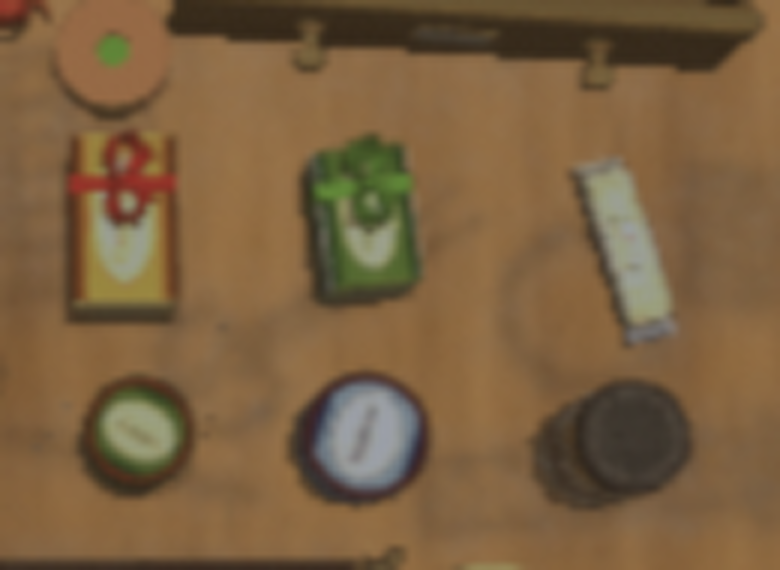

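View pics/ct2.png

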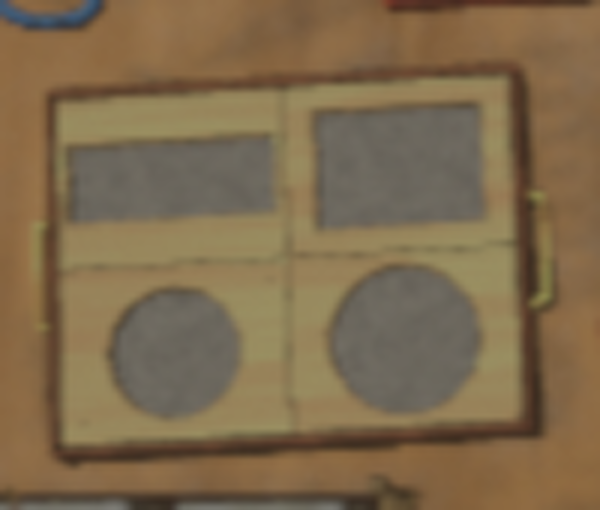

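View pics/cs1.png

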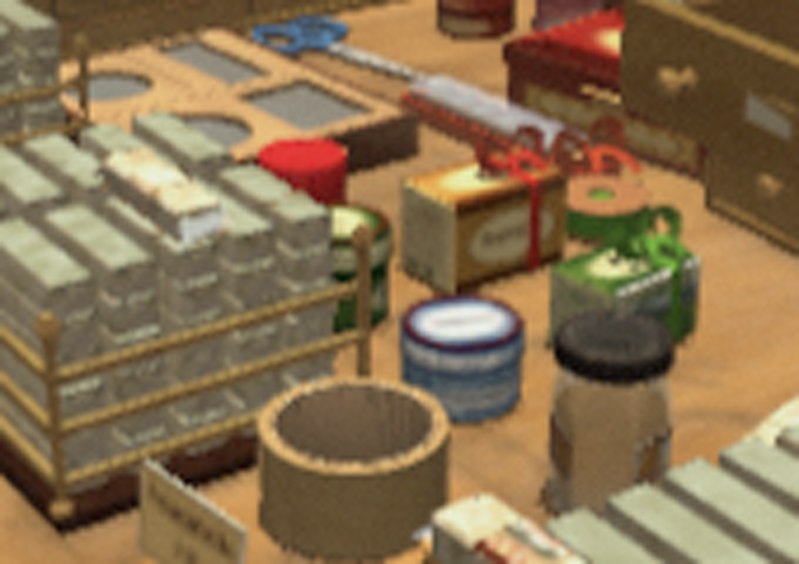

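The crops show (crop ct1/ct2 pixels):
- **Tall tin:** green at (138,434), narrow with a red-brown rim.
- **Flat tin:** blue at (365,435), wide and low.
- **Cartons:** yellow at (123,225) is visibly longer, so it is the large one. Green at (365,220) is the small one.
- **Bar:** at (627,252). The jar is at (635,437).
- **Tray (ct2):** slot top left (170,178), rectangle top right (398,165), small round bottom left (175,352), large round bottom right (405,338).

In the side crop (cs1), the tall tin is half hidden at (360,270), the flat tin's lid is at (462,325), and only a sliver of the bar shows at (785,415).

Now I'll measure with masks.

```bash
cat > seg.py <<'E'
from h import *
t=cv2.imread("pics/top0.png");s=cv2.imread("pics/side0.png")
k=8
def crop(im,u,v,w,h):
    c=cv2.resize(im[v:v+h,u:u+w],None,fx=k,fy=k,interpolation=cv2.INTER_CUBIC)
    return c,cv2.cvtColor(c,cv2.COLOR_BGR2HSV).astype(int)
def big(m):
    m=cv2.morphologyEx(m.astype(np.uint8)*255,cv2.MORPH_OPEN,np.ones((5,5)))
    return sorted(cv2.findContours(m,cv2.RETR_EXTERNAL,cv2.CHAIN_APPROX_NONE)[0],key=cv2.contourArea)[::-1]
def px(c,u,v): return (np.asarray(c,float).reshape(-1,2)+.5)/k-.5+(u,v)
E
python3 - <<'E'
from seg import *
# recesses
o=(140,150,90,75);c,H=crop(t,*o);m=(H[...,1]<50)
for q in big(m)[:4]:
    P=plane("top",px(q,*o[:2]),.0285)[:,:2].astype(np.float32)
    r=cv2.minAreaRect(P);e=cv2.minEnclosingCircle(P);M=cv2.moments(P.reshape(-1,1,2));print("hole",np.array(r[0]),np.array(r[1]),r[2],"cen",M["m10"]/M["m00"],M["m01"]/M["m00"],"area eqdia",2*np.sqrt(abs(M["m00"])/np.pi))
# hsv samples along a row/col of things
ot=(255,140,130,95)
for nm,(u,v) in dict(tall=(278,212),flat=(316,212),green=(316,180),bar=(360,183)).items():
    h=cv2.cvtColor(t,cv2.COLOR_BGR2HSV)
    print(nm,"row",[tuple(map(int,x)) for x in h[v,u-13:u+14]]);print(nm,"col",[tuple(map(int,x)) for x in h[v-15:v+16,u]])
E
```

```text
hole [0.6152 0.1365] [0.0596 0.0843] 3.165489912033081 cen 0.6152071482374689 0.1365188215304604 area eqdia 0.07843588349386334
hole [0.5223 0.1314] [0.0735 0.0728] 89.98967742919922 cen 0.5223053324372099 0.13115083826583987 area eqdia 0.07315896086526354
hole [0.6081 0.2575] [0.0375 0.1046] 3.3499982357025146 cen 0.6080512878603865 0.2573404814239109 area eqdia 0.06884406506975016
hole [0.5151 0.252 ] [0.0629 0.0624] 89.99483489990234 cen 0.5153136931465364 0.252193159451994 area eqdia 0.0629149158944739
tall row [(16, 127, 130), (16, 128, 131), (16, 128, 120), (16, 125, 90), (14, 144, 76), (17, 148, 81), (32, 117, 83), (33, 92, 117), (32, 69, 145), (32, 58, 155), (31, 61, 154), (29, 70, 146), (28, 76, 138), (28, 74, 137), (28, 71, 141), (30, 63, 150), (33, 57, 157), (34, 55, 157), (33, 65, 142), (33, 94, 109), (28, 123, 81), (15, 145, 79), (16, 132, 104), (16, 129, 119), (16, 128, 120), (16, 130, 131), (16, 129, 130)]
tall col [(16, 133, 138), (16, 135, 138), (16, 133, 138), (16, 133, 138), (16, 132, 137), (17, 131, 105), (12, 151, 86), (22, 135, 68), (38, 124, 80), (36, 107, 107)
[... 2333 characters left out ...]
 157), (35, 18, 155), (43, 15, 157), (39, 23, 158), (33, 31, 155), (23, 47, 140), (16, 101, 126), (15, 123, 124), (15, 124, 123), (15, 122, 119), (15, 121, 114), (15, 121, 112), (15, 120, 115), (15, 120, 119), (16, 120, 121)]
bar col [(16, 116, 136), (17, 90, 139), (19, 76, 141), (22, 64, 144), (24, 66, 147), (26, 59, 147), (31, 50, 153), (33, 44, 156), (31, 43, 154), (39, 16, 157), (48, 8, 157), (18, 25, 154), (30, 20, 154), (39, 21, 158), (36, 23, 157), (35, 18, 155), (30, 31, 140), (37, 22, 152), (45, 16, 159), (39, 22, 159), (35, 42, 158), (34, 41, 157), (34, 38, 155), (30, 51, 150), (27, 62, 145), (23, 71, 129), (20, 49, 105), (13, 20, 112), (13, 27, 112), (14, 89, 109), (16, 122, 125)]
```

```bash
cat > m2.py <<'E'
from seg import *
def rep(nm,q,o,z,n="top"):
    P=plane(n,px(q,*o[:2]),z)[:,:2].astype(np.float32)
    r=cv2.minAreaRect(P);M=cv2.moments(P.reshape(-1,1,2))
    print(nm,"rect",np.array(r[0]),np.array(r[1]),round(r[2],2),"cen",np.array([M["m10"],M["m01"]])/M["m00"],"enc",cv2.minEnclosingCircle(P))
def cpx(q,o):
    M=cv2.moments(q);return px([M["m10"]/M["m00"],M["m01"]/M["m00"]],*o[:2])[0]
ov=[]
def one(nm,im,o,f,z,n="top"):
    c,H=crop(im,*o);q=big(f(*np.moveaxis(H,2,0)))[0]
    rep(nm,q,o,z,n);cv2.drawContours(c,[q],-1,(255,0,255),2);ov.append(cv2.resize(c,(260,260)));return q,cpx(q,o)
_,a=one("tall",t,(262,196,32,32),lambda h,s,v:(h>=24)&(h<60)&(v>72),.06)
_,b=one("flat",t,(300,196,32,32),lambda h,s,v:(s<62)&(v>85),.045)
_,c_=one("carton",t,(300,157,32,36),lambda h,s,v:(h>=27)&(h<60)&(s>=20)&((s>70)|(v>120)),.05)
_,d=one("yellow",t,(262,155,30,40),lambda h,s,v:(v>85)&((h<13)|(h>18)),.06)
_,e=one("bar",t,(345,160,30,42),lambda h,s,v:(s<75)&(v>95),.017)
_,bs=one("flat side",s,(250,205,36,40),lambda h,s,v:(s<70)&(v>110)&(np.arange(320)[:,None]<150),.045,"side")
for nm,z,uv in(("tall",.06,a),("flat",.045,b)):print(nm,uv,plane("top",uv,z)[0])
print("flat tri",tri(b,bs),bs)
cv2.imwrite("pics/ov1.png",np.vstack([np.hstack(ov[:3]),np.hstack(ov[3:])]))
hs=cv2.cvtColor(s,cv2.COLOR_BGR2HSV)
# recess holes in side
o=(180,152,72,34);c,H=crop(s,*o)
for q in big((H[...,1]<75)&(H[...,2]>60))[:6]:print("sidehole",cpx(q,o),cv2.contourArea(q)/64)
E
python3 m2.py
```

```text
tall rect [ 0.487 -0.106] [0.0443 0.0381] 64.31 cen [ 0.4871 -0.1061] enc ((0.4871956706047058, -0.10619180649518967), 0.022948887199163437)
flat rect [ 0.4864 -0.2242] [0.0485 0.058 ] 70.72 cen [ 0.4864 -0.2241] enc ((0.48653411865234375, -0.22384722530841827), 0.029106076806783676)
carton rect [ 0.6011 -0.2238] [0.0812 0.0551] 4.88 cen [ 0.6003 -0.2256] enc ((0.5995975732803345, -0.22248318791389465), 0.04325788840651512)
yellow rect [ 0.5799 -0.0979] [0.0496 0.0597] 89.99 cen [ 0.5743 -0.0984] enc ((0.5773923397064209, -0.09830892086029053), 0.03645489364862442)
bar rect [ 0.5884 -0.3697] [0.0999 0.0296] 13.82 cen [ 0.5882 -0.3694] enc ((0.588297963142395, -0.368679940700531), 0.0506259948015213)
flat side rect [ 0.485  -0.2261] [0.0499 0.057 ] 72.94 cen [ 0.4848 -0.2258] enc ((0.4849625527858734, -0.22542113065719604), 0.028927786275744438)
tall [277.8104 211.3356] [ 0.487  -0.1061  0.06  ]
flat [315.7892 212.0715] [ 0.4863 -0.2241  0.045 ]
flat tri (array([ 0.4862, -0.2242,  0.0436]), np.float64(0.0004339155562118463)) [268.0598 217.9497]
sidehole [201.4606 180.5339] 366.8671875
sidehole [234.2701 172.3257] 120.15625
sidehole [214.7648 163.0447] 71.578125
sidehole [193.83   168.2192] 52.1484375
sidehole [243.3428 160.9655] 39.7890625
sidehole [227.8653 158.1381] 23.265625
```

View pics/ov1.png

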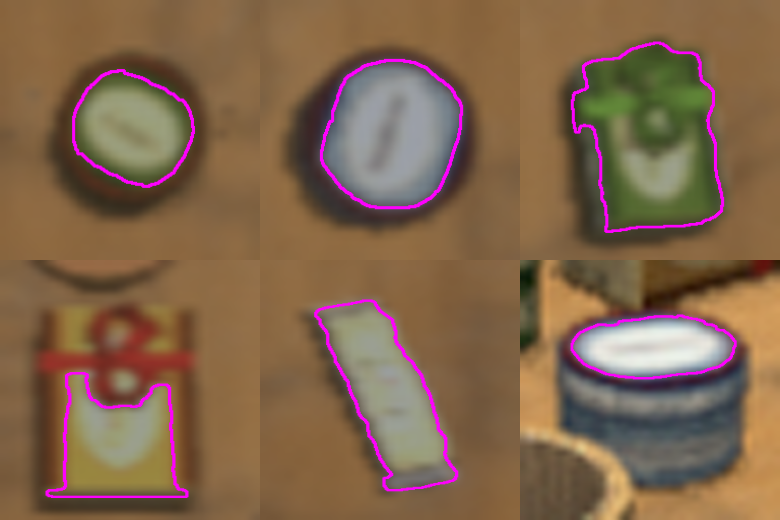

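Overlay ov1 shows the masks following the tin lids, the bar and the carton's top face. The ribbon and bow distort the carton mask at the top and left, so I'll fit its straight edges instead. The flat tin triangulates to z=0.044, as expected. Next I'll check the heights of the other things and of the tray, and fit the carton.

```bash
cat >> m2.py <<'E'
print("-----")
o=(140,150,90,75);c,H=crop(t,*o);hs_=[(cpx(q,o)) for q in big(H[...,1]<50)[:4]]
tops=dict(rect=hs_[0],slot=hs_[2],small=hs_[3])
for nm,w in dict(rect=(234.27,172.33),slot=(214.76,163.04),small=(193.83,168.22)).items():print(nm,tri(tops[nm],w))
# carton: straight edges of the top face
o=(300,157,32,36);q=_c=one("carton",t,o,lambda h,s,v:(h>=27)&(h<60)&(s>=20)&((s>70)|(v>120)),.05)[0]
P=px(q,*o[:2]);W=plane("top",P,.05)[:,:2]
L=W[(P[:,1]>175.5)&(P[:,1]<187)&(P[:,0]<315)];Rr=W[(P[:,1]>174)&(P[:,1]<185)&(P[:,0]>318)];B=W[(P[:,1]>185)&(P[:,0]>312)&(P[:,0]<323)]
def fl(A):
    vx,vy,x,y=cv2.fitLine(A.astype(np.float32),cv2.DIST_HUBER,0,.001,.001).ravel();v=np.array([vx,vy]);return np.array([x,y]),v*np.sign(v[np.argmax(abs(v))])
for A in(L,Rr,B):print(len(A),*fl(A),np.degrees(np.arctan2(*fl(A)[1][::-1])))
(p1,v1),(p2,v2),(p3,v3)=map(fl,(L,Rr,B))
v=v2+v1;v/=np.linalg.norm(v);n=np.array([-v[1],v[0]])
wl,wr=(p1@n),(p2@n);print("width",wl-wr,"yaw",np.degrees(np.arctan2(v[1],v[0])))
lo=p3@v;cen=n*(wl+wr)/2+v*(lo+.0375);print("carton centre",cen)
print("extent along v", (W@v).max()-lo)
cor=[np.r_[n*(cen@n+sa*.025)+v*(cen@v+sb*.0375),z] for z in(.05,0) for sa in(1,-1) for sb in(-1,1)]
print("carton corners side",proj("side",cor))
a_=np.linspace(0,2*np.pi,200);lid=np.c_[.487+.0285*np.cos(a_),-.106+.0285*np.sin(a_),0*a_+.06]
l=proj("side",lid);print("tall lid side: max u",l[l[:,0].argmax()],"min v",l[l[:,1].argmin()]);l0=proj("side",lid-[0,0,.06]);print("base max u",l0[:,0].max(),"max v",l0[l0[:,1].argmax()])
u=np.array([np.cos(.2412),np.sin(.2412)]);w=np.array([-u[1],u[0]])
bc=[np.r_[np.array([.5884,-.3697])+u*i*.05+w*j*.013,.019] for i in(-1,1) for j in(-1,1)];print("bar side",proj("side",bc))
def mark(pts,o,kk):
    c=cv2.resize(s[o[1]:o[1]+o[3],o[0]:o[0]+o[2]],None,fx=kk,fy=kk,interpolation=cv2.INTER_CUBIC)
    for p in pts:cv2.circle(c,tuple(int(x) for x in ((p+.5-np.array(o[:2]))*kk)),2,(255,0,255),-1)
    return c
cv2.imwrite("pics/chk.png",mark(np.vstack([proj("side",cor[:4]),l[::8],l0[::8],proj("side",bc)]),(235,180,120,75),6.6))
E
python3 m2.py | sed -n '/-----/,$p'
```

```text
-----
rect (array([0.6148, 0.1368, 0.0281]), np.float64(0.0008939541899200574))
slot (array([0.6079, 0.2575, 0.0281]), np.float64(0.0003118512305776208))
small (array([0.5176, 0.251 , 0.0286]), np.float64(0.0054448944050212045))
carton rect [ 0.6011 -0.2238] [0.0812 0.0551] 4.88 cen [ 0.6003 -0.2256] enc ((0.5995975732803345, -0.22248318791389465), 0.04325788840651512)
92 [ 0.5818 -0.206 ] [0.9959 0.09  ] 5.1619225
88 [ 0.5887 -0.2501] [0.9941 0.1085] 6.22919
88 [ 0.5615 -0.231 ] [-0.0869  0.9962] 94.987434
width 0.044535697 yaw 5.695556
carton centre [ 0.5987 -0.2267]
extent along v 0.08066052443007687
carton corners side [[285.9626 206.0211]
 [305.2757 198.4913]
 [299.8171 212.3907]
 [319.1681 204.343 ]
 [285.3252 222.8423]
 [304.3269 214.76  ]
 [298.8977 229.6545]
 [317.9385 221.0274]]
tall lid side: max u [252.8763 196.2548] min v [242.4885 192.1394]
base max u 252.83565470651357 max v [242.3455 220.729 ]
bar side [[332.2253 248.8243]
 [322.526  244.9522]
 [353.3335 232.8404]
 [343.9812 229.4883]]
```

View pics/chk.png

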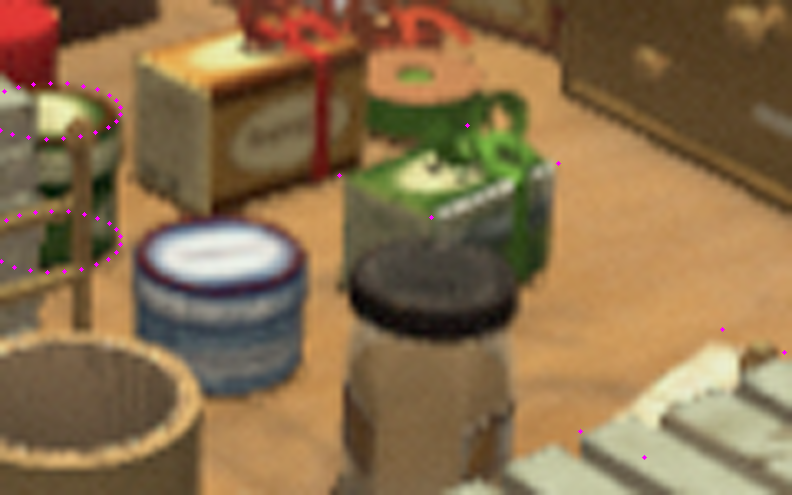

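Projecting the top-view fits into the side view agrees to about 1 px for the tall tin's lid and base circles, the carton corner near (340,175) and the bar sliver near (700,370). The tray floors triangulate to z≈0.028, and their centres are spaced 93 x 121 mm, as they should be. All heights and sizes hold, so I'll start with the bar.

```bash
cat > pp.py <<'E'
from h import *
TC=np.array([.5652,.1943]);TY=.0575
ex=np.array([np.cos(TY),np.sin(TY)]);ey=np.array([-ex[1],ex[0]])
REC=dict(slot=TC+.046*ex+.06*ey,rect=TC+.046*ex-.06*ey,small=TC-.046*ex+.06*ey,large=TC-.046*ex-.06*ey)
UP=.36
def quat(c):
    "tool down, fingers closing along the horizontal angle c; c and c+pi are alike"
    a=c+np.pi/2; return np.array([0,np.cos(a/2),np.sin(a/2),0])
def pick_q(p,z,c):
    best=None
    for k in(0,1,-1):
        q=quat(c+k*np.pi);j=arm.solve_ik([*p,z],q)
        if j is not None and(best is None or abs(j[5])<best[0]):best=(abs(j[5]),q)
    return best[1]
def go(p,c): 
    q=pick_q(p,UP,c);arm.move_ptp([*p,UP],q);return q
def via(q): arm.move_ptp([.46,0,UP],q)
def st(m):
    s=arm.get_state();print(m,"t",round(s["clock"],1),"pos",s["eef_pos"],"w",round(s["grip_width"],4),"gf",round(s["grasp_force"],1),"F",s["force"])
def pick(p,c,tip,opening,width):
    arm.set_gripper(opening,40);go(p,c)
    z=.1734+tip;arm.move_l([*p,z+.03],speed=.2)
    g=arm.move_l([*p,z],speed=.06,guard=15);st(f"down guard={g}")
    arm.set_gripper(width-.012,40);st("gripped")
    arm.move_l([*p,UP],speed=.2);st("lifted")
def place(p,c,tip,opening):
    via(pick_q((.46,0),UP,c));go(p,c)
    z=.1734+tip+.025
    arm.move_l([*p,z+.02],speed=.2)
    g=arm.move_l([*p,z-.003],speed=.03,guard=6);st(f"placed guard={g}")
    arm.set_gripper(opening);arm.dwell(.2);arm.move_l([*p,UP],speed=.2);st("up")
E
python3 - <<'E'
from pp import *
print(REC)
via(quat(np.pi/2)); 
pick((.5884,-.3697),np.pi/2+.2412,.008,.06,.026)
E
```

```text
{'slot': array([0.6077, 0.2568]), 'rect': array([0.6146, 0.137 ]), 'small': array([0.5158, 0.2516]), 'large': array([0.5227, 0.1318])}
down guard=False t 6.4 pos [ 0.5884 -0.3697  0.1811] w 0.0602 gf 0.0 F [ 0.0094  0.2517 -0.3527]
gripped t 6.8 pos [ 0.5886 -0.3698  0.1823] w 0.0248 gf 39.7 F [0.22   0.8934 2.607 ]
lifted t 7.8 pos [ 0.5884 -0.3696  0.3579] w 0.0248 gf 39.3 F [-0.4463 -0.0738 -1.1151]
```

```bash
python3 - <<'E'
from pp import *
place(REC["slot"],TY,.008,.042)
v=np.radians(5.7)
pick((.5987,-.2267),np.pi/2+v,.012,.075,.05)
E
```

```text
placed guard=True t 11.8 pos [0.6076 0.2569 0.207 ] w 0.0244 gf 40.2 F [0.5364 1.1735 2.1534]
up t 13.3 pos [0.6076 0.2568 0.3581] w 0.042 gf 0.0 F [-0.5805  0.1759 -1.1679]
down guard=False t 17.0 pos [ 0.5987 -0.2267  0.1851] w 0.0749 gf 0.0 F [ 0.2115 -0.9505  0.3402]
gripped t 17.3 pos [ 0.5989 -0.2268  0.1862] w 0.0494 gf 43.3 F [-0.2764  0.3518  1.5112]
lifted t 18.3 pos [ 0.5986 -0.2267  0.3579] w 0.0496 gf 43.1 F [ 0.2527  0.1353 -0.6778]
```

```bash
python3 - <<'E'
from pp import *
place(REC["rect"],TY,.012,.062)
via(quat(np.pi/2))
im=arm.read_camera("top")[:,:,::-1];cv2.imwrite("pics/t1.png",im)
cv2.imwrite("pics/t1v.png",cv2.resize(im[145:230,135:235],None,fx=6,fy=6,interpolation=cv2.INTER_CUBIC))
E
```

```text
placed guard=True t 21.7 pos [0.6146 0.1371 0.2111] w 0.0496 gf 43.4 F [0.7985 0.5472 2.6876]
up t 23.1 pos [0.6145 0.137  0.3583] w 0.062 gf 0.0 F [0.1656 0.1523 0.1199]
```

View pics/t1v.png

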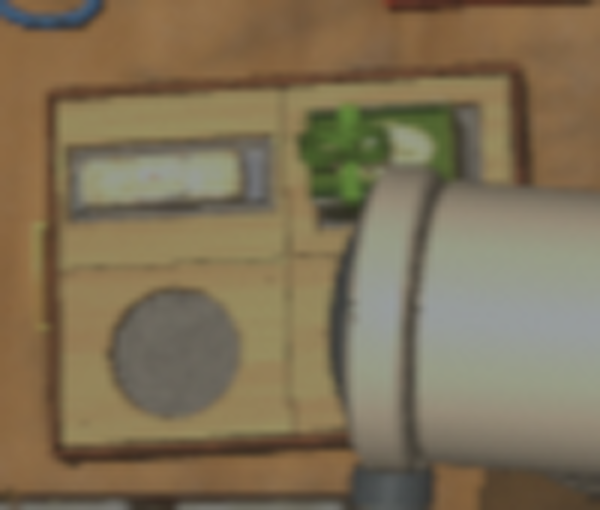

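The bar sits centred in the slot at (170,178). The carton is in the rectangle at about (380,155) and seems to lean left, partly from parallax; the arm hides the rest. I'll place the tins next and check it afterwards.

```bash
python3 - <<'E'
from pp import *
pick((.487,-.106),np.pi/2,.020,.085,.057)
place(REC["small"],np.pi/2+TY,.020,.078)
pick((.4863,-.2242),np.pi/2,.008,.085,.067)
place(REC["large"],np.pi/2+TY,.008,.085)
go((.36,-.3),np.pi/2)
for n,(u,v,w,h) in dict(top=(135,145,100,85),side=(170,140,100,60)).items():
    im=arm.read_camera(n)[:,:,::-1];cv2.imwrite(f"pics/f_{n}.png",im)
    cv2.imwrite(f"pics/f_{n}v.png",cv2.resize(im[v:v+h,u:u+w],None,fx=6,fy=6,interpolation=cv2.INTER_CUBIC))
E
```

```text
down guard=False t 29.0 pos [ 0.487  -0.106   0.1932] w 0.0848 gf 0.0 F [0.1338 0.0915 0.3911]
gripped t 29.4 pos [ 0.4872 -0.106   0.1941] w 0.0564 gf 42.8 F [ 0.074  -0.5857  2.5389]
lifted t 30.4 pos [ 0.4869 -0.1059  0.3582] w 0.0561 gf 42.7 F [ 0.3299  1.0774 -0.8124]
placed guard=True t 34.5 pos [0.5158 0.2515 0.2191] w 0.0561 gf 43.0 F [-0.6697  0.2447  4.0347]
up t 35.9 pos [0.5157 0.2515 0.3584] w 0.0777 gf 0.0 F [ 0.2722 -0.8563 -0.4045]
down guard=False t 39.7 pos [ 0.4863 -0.2242  0.1812] w 0.0847 gf 0.0 F [-0.1354 -0.312  -0.0023]
gripped t 40.0 pos [ 0.4866 -0.2244  0.1822] w 0.0661 gf 45.3 F [ 0.3801 -0.4058  3.9461]
lifted t 41.1 pos [ 0.4862 -0.2241  0.3581] w 0.0659 gf 44.9 F [ 0.3169  0.9558 -0.9605]
placed guard=True t 45.9 pos [0.5227 0.1317 0.2072] w 0.0666 gf 45.1 F [ 0.2343 -0.4493  2.3718]
up t 47.3 pos [0.5226 0.1317 0.3584] w 0.0851 gf 0.0 F [-0.8242  0.6495 -0.1315]
```

View pics/f_topv.png

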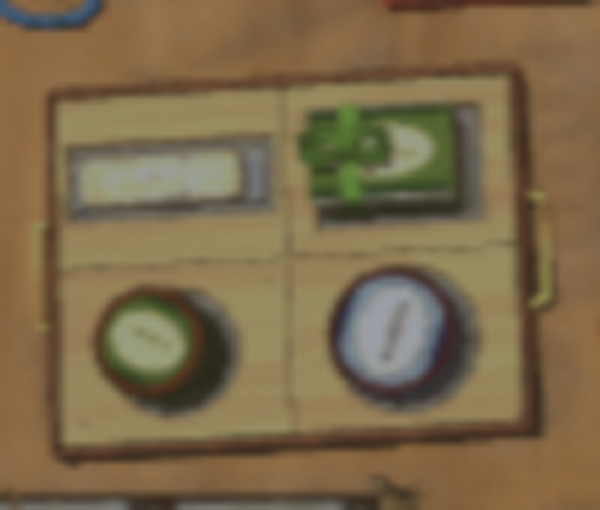

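View pics/f_sidev.png

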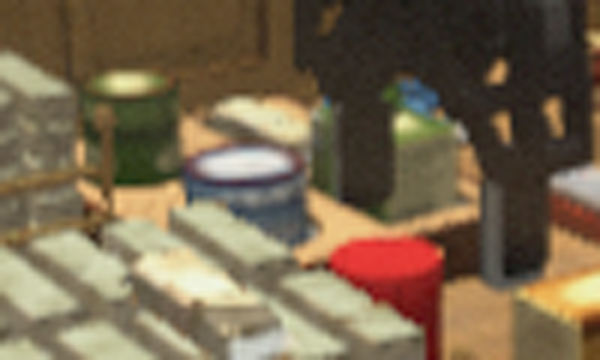

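All four stand in their recesses: tall tin lid at (150,340), flat tin lid at (395,330), carton top face at about (383,150), bar at (165,178). I'll check the offsets numerically, and check that the jar and the large carton haven't moved.

```bash
python3 - <<'E'
import seg; from seg import *
from pp import REC,ex,ey
t=cv2.imread("pics/f_top.png");t0=cv2.imread("pics/top0.png")
def loc(nm,W,r): d=np.asarray(W)-REC[r];print(nm,"off x,y mm",1e3*d@ex,1e3*d@ey)
def con(o,f,z):
    c,H=crop(t,*o);q=big(f(*np.moveaxis(H,2,0)))[0];return plane("top",px(q,*o[:2]),z)[:,:2].astype(np.float32)
for nm,o,f,z,r in(("tall",(145,188,30,32),lambda h,s,v:(h>=24)&(h<60)&(v>72)&(s<140),.085,"small"),("flat",(185,185,32,32),lambda h,s,v:(s<62)&(v>95),.07,"large"),("bar",(144,166,40,20),lambda h,s,v:(s>20)&(s<75)&(v>120),.042,"slot")):
    P=con(o,f,z);R_=cv2.minAreaRect(P);loc(nm,R_[0],r);print(R_)
# carton: right edge and bottom corners of the top face, crop pixels -> image
for uv in((458,105),(458,187),(308,196)): loc("carton corner",plane("top",[(np.array(uv)+.5)/6-.5+(135,145)],.075)[0,:2],"rect")
d=np.abs(t.astype(int)-t0).max(2);print("jar diff",d[200:227,343:372].mean(),"large carton diff",d[160:195,265:287].mean(), "red",d[190:212,233:256].mean())
E
```

```text
tall off x,y mm -1.3259575971601987 -0.029683082621173834
((0.5145058631896973, 0.2514514625072479), (0.04451405256986618, 0.03802759200334549), 65.19757080078125)
flat off x,y mm -0.8105383664727747 0.28771232727806095
((0.5218983888626099, 0.1319962739944458), (0.04714342579245567, 0.05474564805626869), 74.29568481445312)
bar off x,y mm -0.6115397851980089 4.287141981336261
((0.6068189740180969, 0.2610892951488495), (0.02591092512011528, 0.08603139221668243), 3.8242545127868652)
carton corner off x,y mm 20.820692609574962 -38.99077844566509
carton corner off x,y mm -21.982444984147516 -37.367122770959526
carton corner off x,y mm -22.214713521403507 39.26551356625384
jar diff 1.103448275862069 large carton diff 0.9 red 0.8754940711462451
```

Every offset is within tolerance. The bar's 4 mm reading comes from its mask leaving out the grey end. The jar and large carton haven't moved.

```bash
python3 -c "
from rig import arm
print(arm.job_done(),arm.get_state()['clock'])"
```

```text
the job is handed in; nothing more can be done
the job is handed in; nothing more can be done
```

I handed the job in with all four things in their recesses, each measured within about 4 mm of its middle, and the jar and larger carton unmoved; the last logged robot time was 47 s, and no verdict was returned.

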